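# Press a curved row of sample vials home

## Robot

A 7-joint arm with a two-finger parallel gripper is mounted at the origin on the work surface. World frame = base frame: x ahead of the robot, y to its left, z up, the work surface at z = 0. Lengths are in m, angles in rad, forces in N, time in s.
With the tool pointing down it reaches from about 0.425 to 0.925 m from the base axis. Payload 6.8 kg.
Tool frame: the origin (TCP) lies at the very end of the fingers, on their centre line; the grasp point (between the pads) lies 19 mm behind it (robot.grip_point_offset is the distance from the TCP to the grasp point, in m); z points along the fingers, y is the direction in which the jaws open and shut (so a half turn about z gives the same grasp; the last joint's range is limited). The gripper opens to 85 mm and grips with 20 to 120 N. Pads are 22 mm wide; open, the fingers measure 114 mm over their backs; the gripper's body (76 mm by 85 mm) begins 54 mm behind the grasp point. The pads swing forward as they close: fully open they stand 13 mm farther back than shut.
Start: joints at [-1.237, 0.477, 0.022, 1.555, -0.011, 1.109, -0.083], TCP at [0.289, 0.61, 0.231] pointing down, gripper open.
Joint ranges: [-2.96, 2.96], [-0.34, 2.1], [-1.41, 1.46], [0.24, 2.44], [-1.37, 4.51], [0.17, 1.92], [-2.96, 2.96]. Speed limits (rad/s): [2.39, 2.39, 3.14, 3.14, 3.14, 3.14, 3.14].

## Interface

Orientations are given as [roll, pitch, yaw] about the fixed x, y, z axes, in that order (R = Rz(yaw) Ry(pitch) Rx(roll)).
In Python, from plant import robot gives the robot as it stands.
- The arm moves only by the tool drive_tool, never from a script. Its argument "series" is one flat list of numbers, 5 for each row, row after row: the closure, from -1 (fully open) to 1 (shut), then the shift along the tool's x, y, z each as a share of 25 mm, from -1 to 1, then the turn about the tool's z as a share of 180 degrees, from -1 to 1. In form: [jaw, tx, ty, tz, turn, jaw, tx, ty, tz, turn, ...]. A call has 1 to 20 rows; each row shifts and turns the commanded pose from where the row before left it, along the tool's axes as they then stand; what a row does not reach is not made up. A row lasts 1/10 s, in which the tool goes at most 50 mm and 8.59 degrees, less where a joint would pass 70% of its speed; a pose out of reach is approached as far as the arm can. A call with a number of a shift or a turn outside -1 to 1 is refused whole. A call with a gripper value outside its range is refused whole. The fingers move at their own pace and stop on an object; "grip_force" is the grip in N (left out, the last holds). Time passes only in rows, so rows that do not move let the fingers close. It gives the time, the measured TCP pose, the force and the opening at its end, in the units of the state.
- robot.sense(): the state, without advancing time (a new reading comes with each control period).
- robot.read_camera(name): name is "side" or "top"; returns a dict with "image" (400x640x3 uint8, red, green, blue), "camera_matrix" (3x3 intrinsics, pixels), "eye" and "orientation" of the camera in the world. Camera axes: x right, y down, z forward; pixel columns grow to the right and rows downward; lengths in m; the calibration is good to about 2 mm. A picture is of the moment at which its call begins. There is no depth.
- robot.close_job(): hands the job in, once; it reports no verdict.
The state is a dict: "clock": time; "qpos": joint angles; "qd": joint speeds; "joint_torque": joint torques, N m; "tcp_pos": TCP position; "eef_rot": TCP orientation; "contact_force": force on the tool from outside, world axes, zero at the start; "ft_torque": the same for the moment, N m; "finger_gap": finger opening in m.
Only numpy, scipy, OpenCV 4.12 (cv2) and the standard library are available. Lean on these libraries where they do the work, as an engineer would, in place of code of your own. Each camera call takes 0.05 s, during which the arm holds its last target.

## Task

The six capped vials in the curved rack are all standing slightly proud of their seats. In one pass, run your fingertips along the row from cap to cap, starting at the vial next to the round white wash port, and gently press each vial fully home in turn; do not lift your hand away from the row before the last one is down. Only press: do not pull any vial up, leave the things standing around the rack where they are, and finish with your hand clear.

Things in the scene. Friction and masses are not known exactly. Their poses are not given: they have to be found in the camera images.
- rack: Fixed curved vial rack, aluminium on a grey base, 50 mm high; origin under it on the bench, z up. Six wells lie on an arc of radius 120 mm, 42 mm apart, about the point x = -100 mm, y = 0 of the rack's frame (the bulge points to its +x); vial0 is at x = -23, y = +92 mm, vial5 at x = -23, y = -92 mm, the middle of the row at x = +20, y = 0. The rack bears firm fingertip pressure, up to 40 N.
- port: Needle-wash port: fixed white round cup, 40 mm across on a 52 mm steel foot, 50 mm high, standing on the bench about 65 mm beyond one end vial of the row (either end). It marks the end to start from. Origin at the centre of its underside.
- block: Sensor block: fixed grey square block, 42 x 42 mm on a 54 mm foot, 51 mm high, beyond the other end of the row. Origin at the centre of its underside.
- spare: Bystander: loose capped vial of the same kind, 23 mm across, 75 mm high, standing on the bench in the hollow of the rack, about 100 mm on its -x side. Origin at the centre of its underside. Leave alone.
- bottle: Bystander: loose reagent bottle, 80 mm across, 140 mm high, at one side beyond the rack. Origin at the centre of its underside. Leave alone.
- jar: Bystander: loose amber jar, 56 mm across, 65 mm high, beyond the rack. Origin at the centre of its underside. Leave alone.
- tray: Bystander: loose steel tray, 70 x 100 x 25 mm, beyond the rack. Origin at the centre of its underside. Leave alone.
- vial0 (a joint): How far vial0 stands up out of its home seat (m): 0 is fully home, 4 to 8 mm at the start. The vial slides straight up and down with about 2.5 N of friction, stays where it is left, stops hard at 0, and can be pulled up to 30 mm.
- vial0_top (a point): Centre of the flat top of the blue cap of vial0 (cap 21 mm across, 13 mm high; glass 23 mm); it moves with the vial. Fully home it is 80 mm above the bench, 30 mm above the rack's top.
- vial1 (a joint): How far vial1 stands up out of its home seat (m): 0 is fully home, 4 to 8 mm at the start. The vial slides straight up and down with about 2.5 N of friction, stays where it is left, stops hard at 0, and can be pulled up to 30 mm.
- vial1_top (a point): Centre of the flat top of the blue cap of vial1 (cap 21 mm across, 13 mm high; glass 23 mm); it moves with the vial. Fully home it is 80 mm above the bench, 30 mm above the rack's top.
- vial2 (a joint): How far vial2 stands up out of its home seat (m): 0 is fully home, 4 to 8 mm at the start. The vial slides straight up and down with about 2.5 N of friction, stays where it is left, stops hard at 0, and can be pulled up to 30 mm.
- vial2_top (a point): Centre of the flat top of the blue cap of vial2 (cap 21 mm across, 13 mm high; glass 23 mm); it moves with the vial. Fully home it is 80 mm above the bench, 30 mm above the rack's top.
- vial3 (a joint): How far vial3 stands up out of its home seat (m): 0 is fully home, 4 to 8 mm at the start. The vial slides straight up and down with about 2.5 N of friction, stays where it is left, stops hard at 0, and can be pulled up to 30 mm.
- vial3_top (a point): Centre of the flat top of the blue cap of vial3 (cap 21 mm across, 13 mm high; glass 23 mm); it moves with the vial. Fully home it is 80 mm above the bench, 30 mm above the rack's top.
- vial4 (a joint): How far vial4 stands up out of its home seat (m): 0 is fully home, 4 to 8 mm at the start. The vial slides straight up and down with about 2.5 N of friction, stays where it is left, stops hard at 0, and can be pulled up to 30 mm.
- vial4_top (a point): Centre of the flat top of the blue cap of vial4 (cap 21 mm across, 13 mm high; glass 23 mm); it moves with the vial. Fully home it is 80 mm above the bench, 30 mm above the rack's top.
- vial5 (a joint): How far vial5 stands up out of its home seat (m): 0 is fully home, 4 to 8 mm at the start. The vial slides straight up and down with about 2.5 N of friction, stays where it is left, stops hard at 0, and can be pulled up to 30 mm.
- vial5_top (a point): Centre of the flat top of the blue cap of vial5 (cap 21 mm across, 13 mm high; glass 23 mm); it moves with the vial. Fully home it is 80 mm above the bench, 30 mm above the rack's top.
There are look-alikes about, which are no part of the job. Leave any purple or red look-alike of the port alone.

How it is judged:
By the outcome, as a careful person would: the job done as asked, in the order asked, and still so for the second after the job is handed in, with the robot touching nothing.
It also fails if it takes over 43 s, if anything falls off the work surface, if the arm or the gripper's body presses on something with over 40 N, if the wrist force passes 120 N, or if a joint passes its speed limit or range.

## Working session

There is one attempt and no reset: what is moved stays moved. The work goes in short steps, Python scripts to look and compute and a tool call to move; the robot and the scene stay as the last step left them, time stands still between calls to the robot, and variables do not carry over. Pictures are saved under pics/ and viewed, and the job is handed in when it is done.

Besides the shell and the picture viewer there is one more tool, called after "Emit:" by a JSON object that holds its "api" and its "payload", one argument or row to a line. drive_tool: Moves the arm, as the interface text tells. Its arguments: {"type":"object","properties":{"series":{"type":"array","items":{"type":"number"}},"grip_force":{"type":"number"}},"required":["series"]}

```bash
mkdir -p pics; ls
python3 - <<'E'
from plant import robot
import cv2,pickle
for n in("top","side"):
    c=robot.read_camera(n); pickle.dump(c,open(n+".pkl","wb"))
    cv2.imwrite(f"pics/{n}0.png",c["image"][:,:,::-1]); print(n,c["camera_matrix"],c["eye"],c["orientation"])
s=robot.sense(); print(s)
E
```

```text
pics
top [[379.23731945   0.         315.36952741]
 [  0.         379.23731945 197.34893285]
 [  0.           0.           1.        ]] [0.47626068 0.03497636 0.83818346] [-3.07212926  0.02194337 -1.59959358]
side [[464.74817783   0.         319.61238514]
 [  0.         464.74817783 206.99966974]
 [  0.           0.           1.        ]] [ 0.47410923 -0.80812963  0.60026418] [-2.13936757  0.00877895 -0.05518226]
{'clock': 0.1, 'qpos': array([-1.23708719,  0.47772775,  0.02233652,  1.55637268, -0.01149885,
        1.10929093, -0.08313448]), 'qd': array([-0.0013008 , -0.00219172,  0.00191028, -0.0045271 ,  0.00038658,
        0.00010245, -0.00040172]), 'joint_torque': array([ 4.61320262e-03, -5.97754526e+01,  1.61375351e+00, -2.81951505e+01,
        1.28806697e-02,  4.99370697e-03, -4.18031630e-05]), 'tcp_pos': array([0.28838878, 0.60969099, 0.23040742]), 'eef_rot': array([-3.13992638e+00,  1.20338292e-04,  2.69977492e+00]), 'contact_force': array([-0.71722247, -0.09717776, -0.73644281]), 'ft_torque': array([-0.00224519,  0.04996422, -0.00115551]), 'finger_gap': 0.08546393022899465}
```

View pics/top0.png

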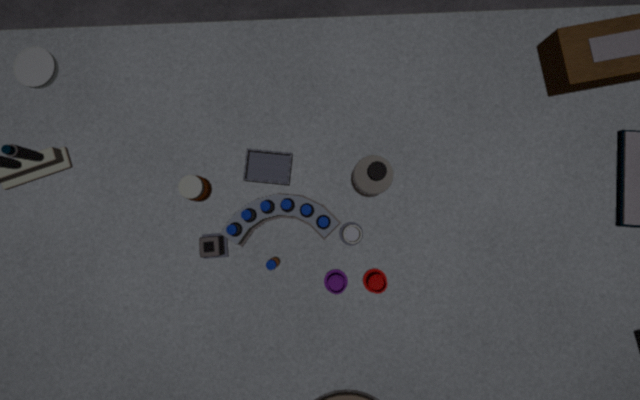

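View pics/side0.png

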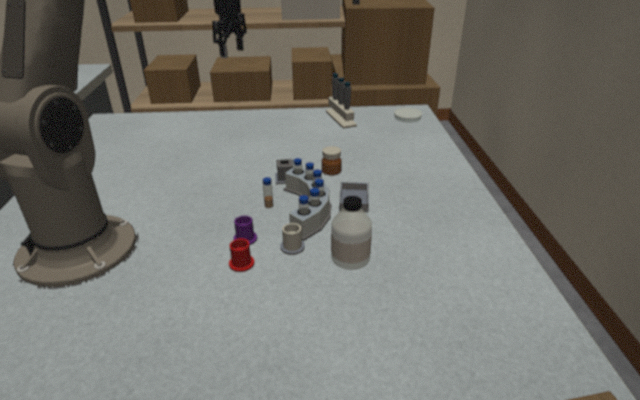

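The top view shows the rack arc from (233,230) to (323,222). There are three port-like cups: white at (351,234), purple at (335,281) and red at (376,280). The white one fits, since it's the right colour and sits just beyond the end vial at (323,222). The grey square block is at (211,246), beyond the other end. Next I'll measure and take an enlarged crop to confirm.

```bash
cat > h.py <<'E'
import numpy as np,cv2,pickle
from scipy.spatial.transform import Rotation as R
def ray(c,uv):
    d=np.linalg.inv(c["camera_matrix"])@np.array([uv[0],uv[1],1.]); d=R.from_euler("xyz",c["orientation"]).as_matrix()@d
    return np.array(c["eye"]),d/np.linalg.norm(d)
def plane(c,uv,z):
    o,d=ray(c,uv); return o+d*(z-o[2])/d[2]
def proj(c,P):
    M=R.from_euler("xyz",c["orientation"]).as_matrix().T; q=M@(np.array(P)-c["eye"]); q=c["camera_matrix"]@q; return q[:2]/q[2]
def tri(c1,u1,c2,u2):
    o1,d1=ray(c1,u1);o2,d2=ray(c2,u2)
    t=np.linalg.lstsq(np.c_[d1,-d2],o2-o1,rcond=None)[0]
    a=o1+t[0]*d1;b=o2+t[1]*d2
    return (a+b)/2,np.linalg.norm(a-b)
def blue(c):
    h=cv2.cvtColor(c["image"],cv2.COLOR_RGB2HSV)
    m=cv2.inRange(h,(100,130,35),(125,255,255))
    n,l,s,ce=cv2.connectedComponentsWithStats(m)
    return m,[(s[i],ce[i]) for i in range(1,n) if s[i][4]>=12]
E
python3 - <<'E'
from h import *
for n in("top","side"):
    c=pickle.load(open(n+".pkl","rb"))
    m,b=blue(c)
    for s,ce in b: print(n,s,ce.round(1))
    x,y,w,h=(180,130,220,170) if n=="top" else (220,140,170,135)
    k=cv2.resize(c["image"][y:y+h,x:x+w],None,fx=3.5,fy=3.5,interpolation=cv2.INTER_CUBIC)
    cv2.imwrite(f"pics/{n}crop.png",cv2.convertScaleAbs(k[:,:,::-1],alpha=1.6))
E
```

```text
top [281 199  11  11  97] [286. 204.]
top [260 201  11  11  94] [265.1 205.7]
top [301 204  11  12 105] [306.  209.4]
top [241 209  11  12  91] [246.1 214.5]
top [318 216  11  12 107] [323.  221.4]
top [227 224  10  11  90] [231.5 229.2]
top [266 260  10  10  76] [270.6 264.4]
side [295 159   6   6  29] [297.3 161.1]
side [307 163   6   6  31] [309.4 165.5]
side [314 170   7   7  36] [316.8 172.8]
side [264 178   6   6  33] [266.6 180.6]
side [315 179   8   7  44] [318.5 182.2]
side [310 187   9   9  58] [314.2 191.3]
side [300 196   8   7  51] [303.4 198.9]
```

View pics/topcrop.png

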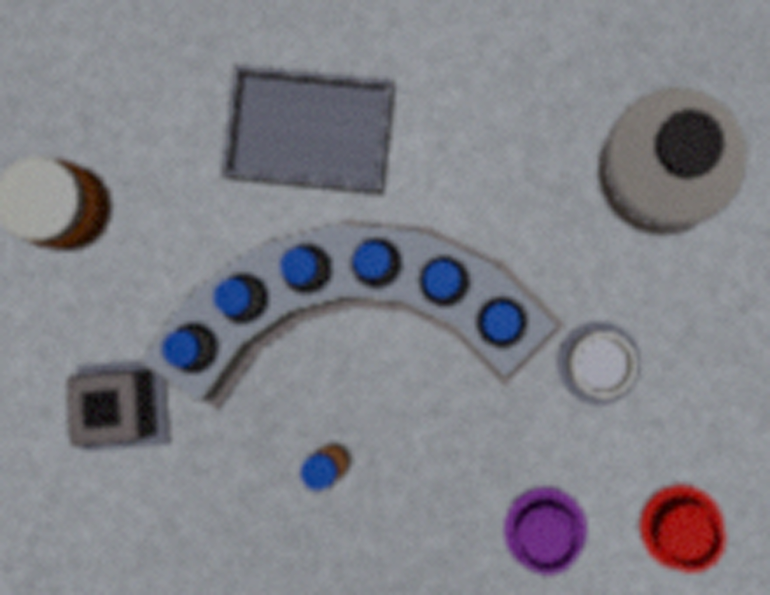

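View pics/sidecrop.png

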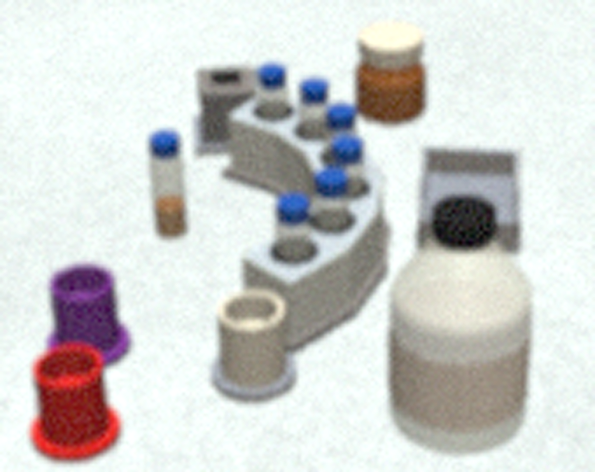

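Crop confirms it: the white cup next to the right-hand end vial is the port, and the purple and red cups stand apart from the row. Now I'll fit the rack pose.

```bash
cat > fit.py <<'E'
from h import *
T=pickle.load(open("top.pkl","rb"));S=pickle.load(open("side.pkl","rb"))
tb=sorted([ce for s,ce in blue(T)[1] if ce[1]<240],key=lambda p:p[0])   # left->right = vial0..5
sb=[ce for s,ce in blue(S)[1] if not(ce[0]<280)]
sb=sorted(sb,key=lambda p:p[1])
a=np.arcsin(92/120); th=np.linspace(a,-a,6)
mod=np.c_[-.1+.12*np.cos(th),.12*np.sin(th)]
P=np.array([plane(T,p+0,0.082)[:2] for p in tb])
def rig(A,B):
    ca,cb=A.mean(0),B.mean(0);U,_,V=np.linalg.svd((A-ca).T@(B-cb));r=(U@V).T;return r,cb-r@ca
r,t=rig(mod,P); fit=mod@r.T+t
print("yaw",np.degrees(np.arctan2(r[1,0],r[0,0])),"t",t,"res mm",(1000*(P-fit)).round(1).tolist())
for i in range(6):
    q,e=tri(T,tb[i],S,sb[i]); print(i,"fit",fit[i].round(4),"tri",q.round(4),"gap",round(e*1000,1),"reach",np.hypot(*fit[i]).round(3))
print("port",plane(T,(351,234),.05),"d to vial5",np.linalg.norm(plane(T,(351,234),.05)[:2]-fit[5]))
print("spare",plane(T,(270.6,264.4),.072),"bottle",plane(T,(376,171),.14),"jar",plane(T,(190,187),.065))
np.save("fit.npy",fit)
E
python3 fit.py
```

```text
yaw 3.1735192893087985 t [0.49863028 0.12917353] res mm [[0.1, -0.5], [0.1, 0.2], [-0.1, 0.1], [-0.1, -0.2], [0.0, 0.1], [0.0, 0.2]]
0 fit [0.4706 0.2198] tri [0.471  0.22   0.0792] gap 0.6 reach 0.519
1 fit [0.4992 0.1894] tri [0.4997 0.1896 0.0819] gap 0.8 reach 0.534
2 fit [0.5156 0.151 ] tri [0.5157 0.1511 0.0818] gap 0.3 reach 0.537
3 fit [0.5179 0.1094] tri [0.5178 0.1093 0.0802] gap 0.1 reach 0.529
4 fit [0.5058 0.0694] tri [0.5061 0.0696 0.0801] gap 0.3 reach 0.511
5 fit [0.4808 0.036 ] tri [0.4813 0.0363 0.0821] gap 0.8 reach 0.482
port [ 0.45349341 -0.02071277  0.05      ] d to vial5 0.06298559448377725
spare [0.39797776 0.1439305  0.072     ] bottle [ 0.5706707  -0.06455357  0.14      ] jar [0.55977239 0.30836976 0.065     ]
```

The fit residual is under 0.6 mm and the port lies 63 mm from vial5, which matches. So the order is vial5 → vial0. I'll close the fingers and travel high.

Emit:
{"api": "drive_tool", "payload": {
  "series": [1, -0.4, -0.4, 0, 0, 1, -0.8, -0.8, 0, 0, 1, -0.8, -0.8, 0, 0, 1, -0.8, -0.8, 0, 0, 1, -0.8, -0.8, 0, 0, 1, -0.8, -0.8, 0, 0, 1, -0.8, -0.8, 0, 0, 1, -0.8, -0.8, 0, 0, 1, -0.8, -0.8, 0, 0, 1, -0.8, -0.8, 0, 0, 1, -0.8, -0.8, 0, 0, 1, -0.8, -0.8, 0, 0, 1, -0.8, -0.8, 0, 0, 1, -0.8, -0.8, 0, 0, 1, -0.8, -0.8, 0, 0, 1, -0.8, -0.8, 0, 0, 1, -0.8, -0.8, 0, 0, 1, -0.8, -0.8, 0, 0, 1, -0.8, -0.8, 0, 0, 1, -0.4, -0.4, 0, 0],
  "grip_force": 20
}}

```text
clock: 2.1
tcp_pos: [0.4696, 0.1005, 0.2312]
eef_rot: [-3.141, 0.0, 2.696]
contact_force: [-0.9, 1.0, -0.1]
finger_gap: -0.0001
```

```bash
cat > d.py <<'E'
import sys
from h import *
from plant import robot
fit=np.load("fit.npy"); s=robot.sense(); p=s["tcp_pos"]; M=R.from_euler("xyz",s["eef_rot"]).as_matrix()
print("t",s["clock"],"p",p.round(4),"rot",s["eef_rot"].round(3),"F",s["contact_force"].round(1),"gap",s["finger_gap"].round(4))
for i in map(int,sys.argv[1:]):
    for z in (.1,.091,.08): print(i,z,"share",((M.T@(np.r_[fit[i],z]-p))/.025).round(3))
for i in range(5,0,-1):
    print(i,"->",i-1,"share",((M.T@np.r_[fit[i-1]-fit[i],0])/.025).round(3))
E
python3 d.py 5
```

```text
Traceback (most recent call last):
  File "d.py", line 5, in <module>
    print("t",s["clock"],"p",p.round(4),"rot",s["eef_rot"].round(3),"F",s["contact_force"].round(1),"gap",s["finger_gap"].round(4))
                                                                                                          ^^^^^^^^^^^^^^^^^^^^^
AttributeError: 'float' object has no attribute 'round'
```

```bash
sed -i 's/s\["finger_gap"\].round(4)/round(float(s["finger_gap"]),4)/' d.py; python3 d.py 5
```

```text
t 2.1 p [0.4696 0.1005 0.2312] rot [-3.141  0.     2.696] F [-0.9  1.  -0.1] gap -0.0001
5 0.1 share [-1.516 -2.129  5.251]
5 0.091 share [-1.516 -2.129  5.611]
5 0.08 share [-1.516 -2.129  6.051]
5 -> 4 share [-3.280e-01  1.636e+00 -1.000e-03]
4 -> 3 share [ 2.52e-01  1.65e+00 -1.00e-03]
3 -> 2 share [ 8.020e-01  1.464e+00 -1.000e-03]
2 -> 1 share [ 1.254e+00  1.101e+00 -1.000e-03]
1 -> 0 share [ 1.555e+00  6.050e-01 -1.000e-03]
```

Emit:
{"api": "drive_tool", "payload": {
  "series": [1, -0.5, -0.7, 0, 0, 1, -0.5, -0.7, 0, 0, 1, -0.5, -0.7, 0.5, 0, 1, 0, 0, 1, 0, 1, 0, 0, 1, 0, 1, 0, 0, 1, 0, 1, 0, 0, 0.7, 0, 1, 0, 0, 0.4, 0, 1, 0, 0, 0.2, 0, 1, 0, 0, 0, 0, 1, 0, 0, 0, 0, 1, 0, 0, 0, 0]
}}

```text
clock: 3.3
tcp_pos: [0.4817, 0.0408, 0.1121]
eef_rot: [3.14, 0.001, 2.7]
contact_force: [-0.5, -0.4, -0.2]
finger_gap: 0.0001
```

```bash
python3 d.py 5
python3 - <<'E'
from plant import robot
import cv2
for n,(x,y,w,h) in {"top":(200,130,200,150),"side":(220,100,200,150)}.items():
    c=robot.read_camera(n)
    k=cv2.resize(c["image"][y:y+h,x:x+w],None,fx=3.5,fy=3.5,interpolation=cv2.INTER_CUBIC)
    cv2.imwrite(f"pics/{n}1.png",cv2.convertScaleAbs(k[:,:,::-1],alpha=1.6))
E
```

```text
t 3.3 p [0.4817 0.0408 0.1121] rot [3.14e+00 1.00e-03 2.70e+00] F [-0.5 -0.4 -0.2] gap 0.0001
5 0.1 share [-0.05  -0.189  0.484]
5 0.091 share [-0.049 -0.189  0.844]
5 0.08 share [-0.049 -0.19   1.284]
5 -> 4 share [-0.334  1.635  0.002]
4 -> 3 share [0.246 1.651 0.002]
3 -> 2 share [7.960e-01 1.467e+00 1.000e-03]
2 -> 1 share [ 1.25   1.106 -0.   ]
1 -> 0 share [ 1.553e+00  6.110e-01 -1.000e-03]
```

View pics/side1.png

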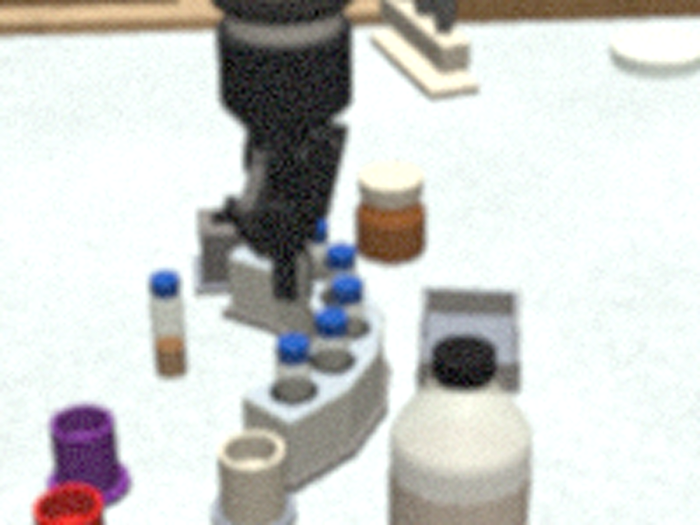

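The side view shows the closed fingertip at crop (285,295), directly above vial5's cap at (293,347). Next I descend and press it gently.

Emit:
{"api": "drive_tool", "payload": {
  "series": [1, -0.05, -0.19, 0.4, 0, 1, 0, 0, 0.4, 0, 1, 0, 0, 0, 0, 1, 0, 0, 0, 0]
}}

```text
clock: 3.8
tcp_pos: [0.4797, 0.0357, 0.0907]
eef_rot: [-3.141, -0.001, 2.7]
contact_force: [-0.2, 0.3, 1.0]
finger_gap: 0.0001
```

```bash
python3 d.py 5|head -4
```

```text
t 3.8 p [0.4797 0.0357 0.0907] rot [-3.141e+00 -1.000e-03  2.700e+00] F [-0.2  0.3  1. ] gap 0.0001
5 0.1 share [-0.032  0.03  -0.373]
5 0.091 share [-0.033  0.031 -0.013]
5 0.08 share [-0.033  0.031  0.427]
```

Emit:
{"api": "drive_tool", "payload": {
  "series": [1, -0.03, 0.03, 0.08, 0, 1, 0, 0, 0.08, 0, 1, 0, 0, 0.08, 0, 1, 0, 0, 0.08, 0, 1, 0, 0, 0.04, 0, 1, 0, 0, 0, 0]
}}

```text
clock: 4.4
tcp_pos: [0.4813, 0.0363, 0.0822]
eef_rot: [3.141, 0.0, 2.7]
contact_force: [0.3, 0.1, 0.8]
finger_gap: 0.0
```

Emit:
{"api": "drive_tool", "payload": {
  "series": [1, 0, 0, 0.04, 0, 1, 0, 0, 0.04, 0, 1, 0, 0, 0, 0]
}}

```text
clock: 4.7
tcp_pos: [0.4812, 0.0363, 0.0802]
eef_rot: [3.142, 0.0, 2.7]
contact_force: [-0.3, 0.1, -0.4]
finger_gap: -0.0003
```

Emit:
{"api": "drive_tool", "payload": {
  "series": [1, 0, 0, 0.03, 0, 1, 0, 0, 0.03, 0]
}}

```text
clock: 4.9
tcp_pos: [0.4817, 0.0363, 0.0799]
eef_rot: [3.141, 0.0, 2.699]
contact_force: [-4.8, -0.2, 24.8]
finger_gap: 0.0003
```

```bash
python3 d.py 5|head -2;python3 - <<'E'
from plant import robot
import cv2
for n,(x,y,w,h) in {"top":(200,130,200,150),"side":(250,140,100,75)}.items():
    c=robot.read_camera(n); f=7 if n=="side" else 3.5
    k=cv2.resize(c["image"][y:y+h,x:x+w],None,fx=f,fy=f,interpolation=cv2.INTER_CUBIC)
    cv2.imwrite(f"pics/{n}2.png",cv2.convertScaleAbs(k[:,:,::-1],alpha=1.6))
E
```

```text
t 4.9 p [0.4817 0.0363 0.0799] rot [3.141 0.    2.699] F [-4.8 -0.2 24.8] gap 0.0003
5 0.1 share [ 0.026 -0.023 -0.804]
```

View pics/side2.png

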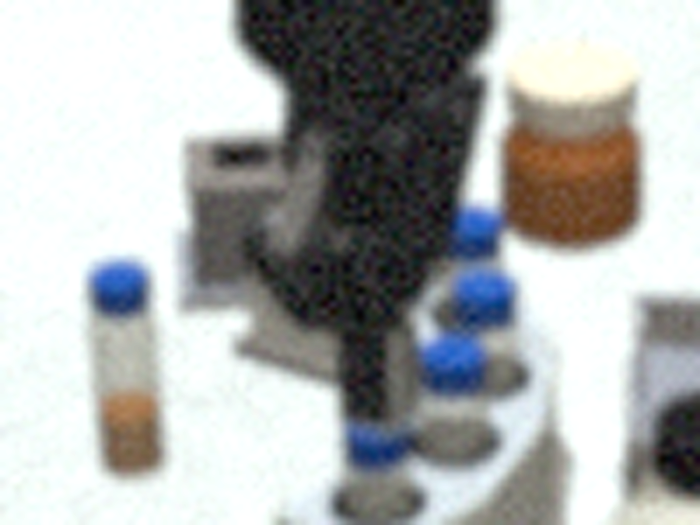

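The wrist force is 24.8 N at z = 0.0799, so vial5 is on its hard stop. The side view shows the fingertip centred on the lowered cap at crop (378,440). I'll lift just enough to clear the next cap and move to vial4.

Emit:
{"api": "drive_tool", "payload": {
  "series": [1, 0, 0, -0.24, 0, 1, 0, 0, -0.24, 0, 1, 0, 0, 0, 0, 1, -0.1, 0.5, 0, 0, 1, -0.1, 0.6, 0, 0, 1, -0.1, 0.5, 0, 0, 1, 0, 0, 0, 0, 1, 0, 0, 0, 0]
}}

```text
clock: 5.8
tcp_pos: [0.5051, 0.0696, 0.0905]
eef_rot: [-3.141, -0.0, 2.701]
contact_force: [-0.9, -0.3, 0.9]
finger_gap: -0.0
```

```bash
python3 d.py 4|head -4
```

```text
t 5.8 p [0.5051 0.0696 0.0905] rot [-3.141 -0.     2.701] F [-0.9 -0.3  0.9] gap -0.0
4 0.1 share [-0.032  0.005 -0.382]
4 0.091 share [-0.032  0.005 -0.022]
4 0.08 share [-0.032  0.006  0.418]
```

Emit:
{"api": "drive_tool", "payload": {
  "series": [1, -0.03, 0, 0.08, 0, 1, 0, 0, 0.08, 0, 1, 0, 0, 0.08, 0, 1, 0, 0, 0.08, 0, 1, 0, 0, 0.08, 0, 1, 0, 0, 0.03, 0, 1, 0, 0, 0, 0]
}}

```text
clock: 6.5
tcp_pos: [0.5056, 0.0685, 0.0801]
eef_rot: [-3.141, -0.0, 2.699]
contact_force: [-1.4, -1.8, 3.1]
finger_gap: 0.0
```

Emit:
{"api": "drive_tool", "payload": {
  "series": [1, 0, 0, 0.02, 0, 1, 0, 0, 0.02, 0, 1, 0, 0, 0, 0]
}}

```text
clock: 6.8
tcp_pos: [0.5058, 0.0686, 0.08]
eef_rot: [3.141, -0.0, 2.699]
contact_force: [-3.6, -2.2, 14.7]
finger_gap: 0.0002
```

Emit:
{"api": "drive_tool", "payload": {
  "series": [1, 0, 0, -0.22, 0, 1, 0, 0, -0.24, 0, 1, 0, 0, 0, 0, 1, 0.08, 0.5, 0, 0, 1, 0.08, 0.65, 0, 0, 1, 0.08, 0.5, 0, 0, 1, 0, 0, 0, 0, 1, 0, 0, 0, 0]
}}

```text
clock: 7.6
tcp_pos: [0.5178, 0.1093, 0.0902]
eef_rot: [-3.141, -0.0, 2.701]
contact_force: [0.4, -0.4, 0.3]
finger_gap: 0.0
```

```bash
python3 d.py 3|head -4
```

```text
t 7.6 p [0.5178 0.1093 0.0902] rot [-3.141 -0.     2.701] F [ 0.4 -0.4  0.3] gap 0.0
3 0.1 share [-0.003  0.003 -0.39 ]
3 0.091 share [-0.003  0.004 -0.03 ]
3 0.08 share [-0.003  0.004  0.41 ]
```

Emit:
{"api": "drive_tool", "payload": {
  "series": [1, 0, 0, 0.08, 0, 1, 0, 0, 0.08, 0, 1, 0, 0, 0.08, 0, 1, 0, 0, 0.08, 0, 1, 0, 0, 0.08, 0, 1, 0, 0, 0.03, 0, 1, 0, 0, 0.02, 0, 1, 0, 0, 0, 0]
}}

```text
clock: 8.4
tcp_pos: [0.518, 0.1082, 0.08]
eef_rot: [-3.142, -0.0, 2.699]
contact_force: [-3.1, -2.8, 11.2]
finger_gap: 0.0002
```

Emit:
{"api": "drive_tool", "payload": {
  "series": [1, 0, 0, 0.01, 0, 1, 0, 0, -0.22, 0, 1, 0, 0, -0.24, 0, 1, 0, 0, 0, 0, 1, 0.25, 0.45, 0, 0, 1, 0.3, 0.57, 0, 0, 1, 0.25, 0.45, 0, 0, 1, 0, 0, 0, 0, 1, 0, 0, 0, 0]
}}

```text
clock: 9.3
tcp_pos: [0.5153, 0.1512, 0.0903]
eef_rot: [-3.141, -0.0, 2.701]
contact_force: [0.9, 0.2, -0.1]
finger_gap: -0.0001
```

```bash
python3 d.py 2|head -4
```

```text
t 9.3 p [0.5153 0.1512 0.0903] rot [-3.141 -0.     2.701] F [ 0.9  0.2 -0.1] gap -0.0001
2 0.1 share [-0.015 -0.002 -0.387]
2 0.091 share [-0.015 -0.002 -0.027]
2 0.08 share [-0.015 -0.002  0.413]
```

Emit:
{"api": "drive_tool", "payload": {
  "series": [1, -0.01, 0, 0.08, 0, 1, 0, 0, 0.08, 0, 1, 0, 0, 0.08, 0, 1, 0, 0, 0.08, 0, 1, 0, 0, 0.08, 0, 1, 0, 0, 0.03, 0, 1, 0, 0, 0.03, 0, 1, 0, 0, 0, 0]
}}

```text
clock: 10.1
tcp_pos: [0.5162, 0.1499, 0.08]
eef_rot: [3.141, 0.0, 2.699]
contact_force: [-2.6, -2.0, 13.6]
finger_gap: -0.0002
```

vial2 is home (13.6 N at z = 0.0800). On to vial1.

Emit:
{"api": "drive_tool", "payload": {
  "series": [1, 0, 0, -0.22, 0, 1, 0, 0, -0.24, 0, 1, 0, 0, 0, 0, 1, 0.4, 0.35, 0, 0, 1, 0.45, 0.4, 0, 0, 1, 0.4, 0.35, 0, 0, 1, 0, 0, 0, 0, 1, 0, 0, 0, 0]
}}

```text
clock: 10.9
tcp_pos: [0.4989, 0.1893, 0.0904]
eef_rot: [-3.141, -0.0, 2.702]
contact_force: [0.3, -0.7, -0.0]
finger_gap: 0.0001
```

```bash
python3 d.py 1|head -4
```

```text
t 10.9 p [0.4989 0.1893 0.0904] rot [-3.141 -0.     2.702] F [ 0.3 -0.7 -0. ] gap 0.0001
1 0.1 share [-0.009  0.005 -0.384]
1 0.091 share [-0.009  0.006 -0.024]
1 0.08 share [-0.009  0.006  0.416]
```

Emit:
{"api": "drive_tool", "payload": {
  "series": [1, 0, 0, 0.08, 0, 1, 0, 0, 0.08, 0, 1, 0, 0, 0.08, 0, 1, 0, 0, 0.08, 0, 1, 0, 0, 0.08, 0, 1, 0, 0, 0.03, 0, 1, 0, 0, 0.03, 0, 1, 0, 0, 0, 0]
}}

```text
clock: 11.7
tcp_pos: [0.4998, 0.1882, 0.08]
eef_rot: [3.141, 0.0, 2.699]
contact_force: [-2.0, -1.6, 12.8]
finger_gap: 0.0001
```

vial1 is home (12.8 N at z = 0.0800). On to vial0.

Emit:
{"api": "drive_tool", "payload": {
  "series": [1, 0, 0, -0.22, 0, 1, 0, 0, -0.24, 0, 1, 0, 0, 0, 0, 1, 0.5, 0.2, 0, 0, 1, 0.55, 0.2, 0, 0, 1, 0.5, 0.2, 0, 0, 1, 0, 0, 0, 0, 1, 0, 0, 0, 0]
}}

```text
clock: 12.5
tcp_pos: [0.4703, 0.2194, 0.0905]
eef_rot: [-3.142, -0.0, 2.702]
contact_force: [0.3, -0.6, 0.2]
finger_gap: 0.0002
```

```bash
python3 d.py 0|head -4
```

```text
t 12.5 p [0.4703 0.2194 0.0905] rot [-3.142 -0.     2.702] F [ 0.3 -0.6  0.2] gap 0.0002
0 0.1 share [-0.006  0.02  -0.38 ]
0 0.091 share [-0.006  0.02  -0.02 ]
0 0.08 share [-0.006  0.02   0.42 ]
```

Emit:
{"api": "drive_tool", "payload": {
  "series": [1, 0, 0.02, 0.08, 0, 1, 0, 0, 0.08, 0, 1, 0, 0, 0.08, 0, 1, 0, 0, 0.08, 0, 1, 0, 0, 0.08, 0, 1, 0, 0, 0.03, 0, 1, 0, 0, 0.03, 0, 1, 0, 0, 0, 0]
}}

```text
clock: 13.3
tcp_pos: [0.4714, 0.2189, 0.08]
eef_rot: [3.141, 0.0, 2.699]
contact_force: [-2.6, -3.1, 13.8]
finger_gap: -0.0001
```

vial0 is on its stop too (13.8 N). Before lifting away I'll check the earlier vials with the cameras.

```bash
cat > chk.py <<'E'
import sys
from h import *
from plant import robot
fit=np.load("fit.npy")
for n in("side","top"):
    c=robot.read_camera(n); c0=pickle.load(open(n+".pkl","rb"))
    b=[x for _,x in blue(c)[1]]; b0=[x for _,x in blue(c0)[1]]
    for i in range(6):
        e=[proj(c,np.r_[fit[i],z]) for z in (.075,.081)]  # home cap mid-ish / proud
        def near(B): 
            j=np.argmin([np.linalg.norm(x-e[0]) for x in B]); return B[j]
        p0,p1=near(b0),near(b)
        d=e[1]-e[0]; print(n,i,"before",p0.round(1),"now",p1.round(1),"drop mm",round(float((p0-p1)@d/(d@d)*6),1))
    x,y,w,h={"top":(180,130,220,170),"side":(220,140,170,135)}[n]
    k=cv2.resize(c["image"][y:y+h,x:x+w],None,fx=3.5,fy=3.5,interpolation=cv2.INTER_CUBIC)
    cv2.imwrite(f"pics/{n}{sys.argv[1]}.png",cv2.convertScaleAbs(k[:,:,::-1],alpha=1.6))
E
python3 chk.py 3
```

```text
side 0 before [297.3 161.1] now [297.2 164.1] drop mm 8.2
side 1 before [309.4 165.5] now [309.4 168.3] drop mm 7.7
side 2 before [316.8 172.8] now [317.8 180.5] drop mm 20.3
side 3 before [318.5 182.2] now [317.8 180.5] drop mm -4.5
side 4 before [314.2 191.3] now [314.4 193.2] drop mm 4.8
side 5 before [303.4 198.9] now [303.5 202. ] drop mm 7.8
top 0 before [231.5 229.2] now [246.9 214.5] drop mm 134.2
top 1 before [246.1 214.5] now [246.9 214.5] drop mm 7.3
top 2 before [265.1 205.7] now [265.6 206. ] drop mm 6.6
top 3 before [286. 204.] now [286.2 203.9] drop mm 1.9
top 4 before [306.  209.4] now [306.  209.4] drop mm 3.4
top 5 before [323.  221.4] now [322.9 221.4] drop mm -16.0
```

View pics/side3.png

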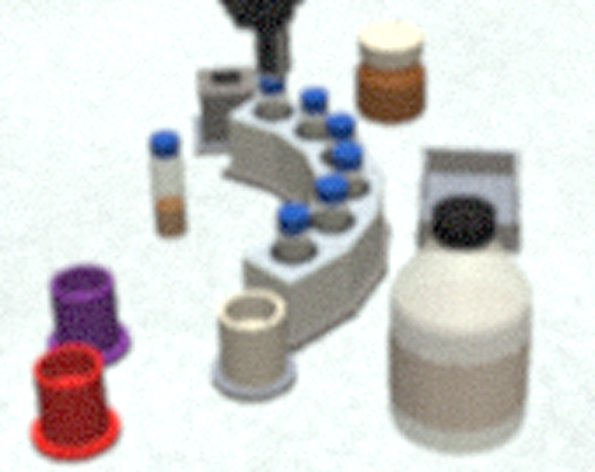

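Every cap has dropped compared with the first picture, and the bystanders haven't moved. vial2 and vial3 merged into one blob in the side mask, so their numbers there mean nothing; in the crop they went from rows 115 to 125 and 150 to 156. Now straight up and clear.

Emit:
{"api": "drive_tool", "payload": {
  "series": [1, 0, 0, -0.2, 0, 1, 0, 0, -0.6, 0, 1, 0, 0, -1, 0, 1, 0, 0, -1, 0, 1, 0, 0, -1, 0, 1, 0, 0, -1, 0, 1, 0.6, 0.6, -0.6, 0, 1, 0.8, 0.8, 0, 0, 1, 0.8, 0.8, 0, 0, 1, 0.8, 0.8, 0, 0, 1, 0.8, 0.8, 0, 0, 1, 0.8, 0.8, 0, 0, 1, 0.8, 0.8, 0, 0, 1, 0.8, 0.8, 0, 0, 1, 0.5, 0.5, 0, 0, 1, 0.2, 0.2, 0, 0, 1, 0, 0, 0, 0, 1, 0, 0, 0, 0]
}}

```text
clock: 15.2
tcp_pos: [0.3896, 0.4474, 0.214]
eef_rot: [-3.141, 0.001, 2.698]
contact_force: [0.4, -1.0, -0.4]
finger_gap: 0.0001
```

```bash
python3 chk.py 4
python3 - <<'E'
from h import *
fit=np.load("fit.npy")
from plant import robot
T=robot.read_camera("top");S=robot.read_camera("side")
m,b=blue(S); print([(s.tolist(),ce.round(1).tolist()) for s,ce in b])
h=cv2.cvtColor(S["image"],cv2.COLOR_RGB2HSV); m=cv2.inRange(h,(100,160,60),(125,255,255))
n,l,s,ce=cv2.connectedComponentsWithStats(m); print([(s[i][4],ce[i].round(1).tolist()) for i in range(1,n) if s[i][4]>8])
print("exp home mid",[proj(S,np.r_[f,.0755]).round(1).tolist() for f in fit])
s=robot.sense();print(s["clock"],s["tcp_pos"],s["contact_force"])
E
```

```text
side 0 before [297.3 161.1] now [297.2 163. ] drop mm 5.1
side 1 before [309.4 165.5] now [309.4 168.3] drop mm 7.7
side 2 before [316.8 172.8] now [317.8 180.4] drop mm 20.1
side 3 before [318.5 182.2] now [317.8 180.4] drop mm -4.7
side 4 before [314.2 191.3] now [314.3 193.2] drop mm 4.7
side 5 before [303.4 198.9] now [303.7 201.6] drop mm 6.9
top 0 before [231.5 229.2] now [232.1 229. ] drop mm 4.6
top 1 before [246.1 214.5] now [246.9 214.4] drop mm 7.8
top 2 before [265.1 205.7] now [265.6 206. ] drop mm 6.6
top 3 before [286. 204.] now [286.1 204. ] drop mm 1.0
top 4 before [306.  209.4] now [306.  209.5] drop mm 4.0
top 5 before [323.  221.4] now [323.  221.4] drop mm -0.3
[([295, 161, 6, 5, 27], [297.4, 162.8]), ([307, 166, 6, 6, 31], [309.4, 168.1]), ([314, 173, 9, 15, 90], [317.8, 180.2]), ([264, 178, 6, 6, 33], [266.6, 180.6]), ([310, 190, 9, 7, 49], [314.4, 193.2]), ([300, 198, 9, 8, 52], [303.6, 201.6])]
[(np.int32(21), [297.2, 162.7]), (np.int32(22), [309.5, 168.0]), (np.int32(65), [317.7, 180.4]), (np.int32(26), [266.7, 180.8]), (np.int32(37), [314.4, 193.3]), (np.int32(41), [303.5, 201.7])]
exp home mid [[297.1, 162.5], [309.1, 167.9], [316.7, 175.2], [318.6, 184.0], [314.1, 193.2], [303.1, 201.6]]
15.4 [0.38948507 0.44779908 0.21421033] [ 0.24933773 -0.74216448 -0.46257833]
```

View pics/top4.png

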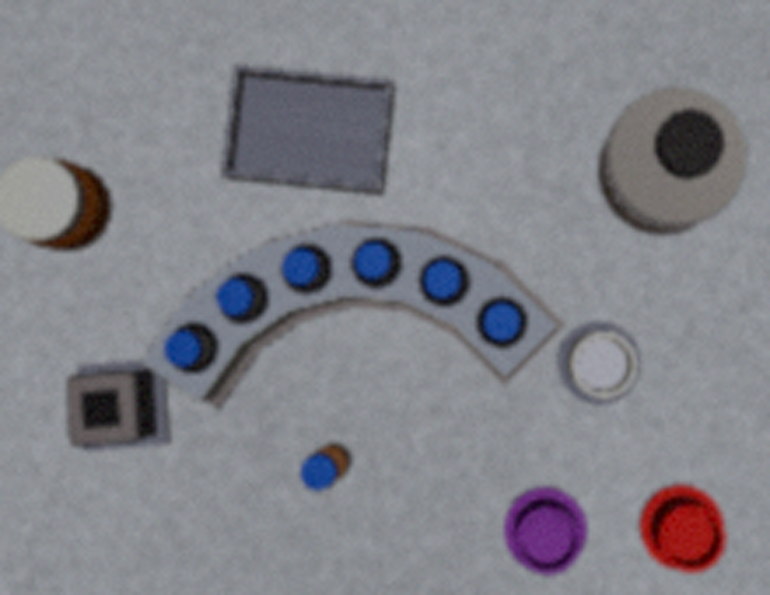

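View pics/side4.png

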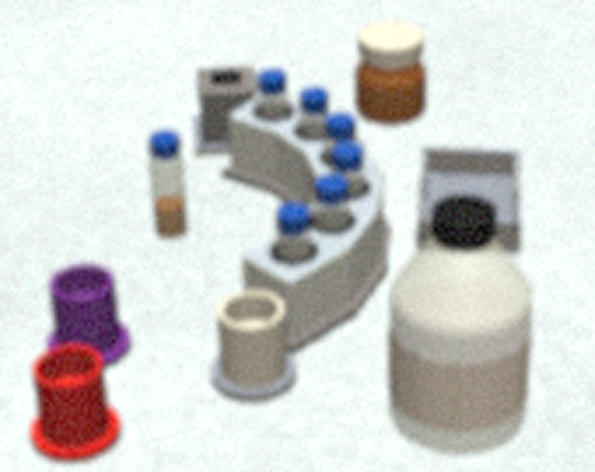

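All the cap centres match their expected home positions, with the merged vial2/vial3 pair matching as an average. Nothing else has moved and the hand is clear, so I'm handing in.

```bash
python3 -c "
from plant import robot
print(robot.close_job())"
```

```text
the job is handed in; nothing more can be done
None
```

I pressed all six vials home in one pass and handed the job in at about 15.4 s. I started at vial5, next to the white wash port, and worked along to vial0. Fingers stayed shut, and I lifted about 10 mm between caps to clear the next one.

- **Force check:** every vial stopped hard with the fingertip at z = 0.080 m, at wrist readings between 11 and 25 N. vial5 was the highest at 24.8 N; the rest read 15 N or less.
- **Camera check:** in the side view, the cap centres of vials 0, 1, 4 and 5 lie within about 0.6 pixels of their fully-home positions. vial2 and vial3 merged into one blob there, so I could only check them as a pair: their average was about 0.7 pixels from home, and both are visibly lower than before.
- **Less certain:** the drop figures from the top camera are unreliable for vial3 and vial5, because that camera looks almost straight down on them. For those I relied on the force stop and the side view.
- **Surroundings:** by eye in the before and after pictures, the bystanders and the look-alike cups had not moved. The hand finished well clear of the rack and everything around it.

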